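# Stack two boot heels with a separator and hold the loupe at focal height over the top one

### The arm

A 7-joint arm with a two-finger parallel gripper is mounted at the origin on the work surface. World frame = base frame: x ahead of the robot, y to its left, z up, the work surface at z = 0. Lengths are in m, angles in rad, forces in N, time in s.
With the tool pointing down it reaches from about 0.4 to 0.85 m from the base axis. Payload 4.5 kg.
Tool frame: the origin (TCP) lies where the fingers leave the gripper's body, on its centre line; the fingertips stand 73 mm ahead of it and the grasp point (between the pads) lies 54 mm ahead of it; x points along the fingers, y is the direction in which the jaws open and shut, and the axes are right-handed (so a half turn about x gives the same grasp; the last joint's range is limited). The gripper opens to 85 mm and grips with 20 to 120 N. Pads are 22 mm wide; open, the fingers measure 114 mm over their backs; the gripper's body (76 mm by 85 mm) begins 54 mm behind the grasp point. The pads swing forward as they close: fully open they stand 13 mm farther back than shut.
Start: joints at [-1.252, 0.689, -0.195, 1.565, 0.157, 0.902, -0.215], TCP at [0.176, 0.6, 0.304] pointing down, gripper open.
Joint ranges: [-3.01, 3.01], [-0.46, 2.08], [-1.47, 1.51], [0.13, 2.56], [-1, 4.14], [0.04, 2.09], [-2.66, 2.66]. Speed limits (rad/s): [2.57, 2.57, 3.14, 3.14, 3.14, 3.14, 3.14].

### API

Orientations are given as [roll, pitch, yaw] about the fixed x, y, z axes, in that order (R = Rz(yaw) Ry(pitch) Rx(roll)).
In Python, from bench import bot gives the robot as it stands. The module is installed in compiled form; this text tells all that it offers.
- The arm moves only by the tool carry_out, never from a script. Its argument "increments" is a list of rows, each a list of 3 entries, a list of its own where there are three numbers: the shift along the tool's x, y, z normalised to -1 to 1, where 1 is 0.5 m, then the turn, a rotation vector about the tool's x, y, z normalised to -1 to 1, where 1 is 30 degrees, then the closure, from 0 (fully open) to 1 (shut). A call has 1 to 12 rows; each row is the pose to reach, as a shift and turn from the pose commanded when the call began, along the tool's axes at that moment; what a row does not reach only later rows make up. A row lasts 1/10 s, in which the tool goes at most 50 mm and 8.59 degrees, less where a joint would pass 70% of its speed; a pose out of reach is approached as far as the arm can. A call with a number of a shift or a turn outside -1 to 1 is refused whole. A call with a gripper value outside its range is refused whole. The fingers move at their own pace and stop on an object; "grip_force" is the grip in N (left out, the last holds). Time passes only in rows, so rows that repeat a pose let the fingers close. It gives the time, the measured TCP pose, the force and the opening at its end, in the units of the state.
- bot.sense(): the state, without advancing time (a new reading comes with each control period).
- bot.get_image(name): name is "scene" or "top" or "wrist"; returns a dict with "img" (420x560x3 uint8, red, green, blue), "mtx" (3x3 intrinsics, pixels), "view" (4x4, takes a point from world to camera coordinates). Camera axes: x right, y down, z forward; pixel columns grow to the right and rows downward; lengths in m; the calibration is good to about 2 mm. The wrist camera is an equidistant fisheye: a pixel r from the principal point sees the ray r / f radians off the axis. A picture is of the moment at which its call begins. There is no depth.
- bot.job_done(): hands the job in, once; it reports no verdict.
The state is a dict: "time_s": time; "qpos": joint angles; "qvel": joint speeds; "effort": joint torques, N m; "eef_pos": TCP position; "tool_rot": TCP orientation; "ft_force": force on the tool from outside, world axes, zero at the start; "moment": the same for the moment, N m; "finger_gap": opening from 0.0 (shut) to 1.0 (fully open).
Only numpy, scipy, OpenCV 4.12 (cv2) and the standard library are available. Lean on these libraries where they do the work, as an engineer would, in place of code of your own. Each camera call takes 0.05 s, during which the arm holds its last target. There are 200 camera calls.

### The job

On the inspection stand, lay the fibre-board separator squarely on the boot heel lying there, which stays where it is, then set the second heel on the separator, directly over the first with its round end the same way. Then pick up the loupe by its handle and hold it level, with the middle of the lens over the middle of the upper heel and at the height of the stand's pointer. Finish while still holding it there, free of everything else; do not shift the pointer, and leave the other things on the bench alone.

Things in the scene. Friction and masses are not known exactly. Their poses are not given: they have to be found in the camera images.
- stand: Inspection stand, fixed: dark steel foot plate 235 x 100 mm, 12 thick, with an upright steel post (10 dia, top 212 above the bench) near its far end. Origin on the bench under the place where the lower heel lies; the plate runs from x -60 to +175 and y -50 to +50, the post is at x +140. z up.
- focal_mark (a point): Focal mark: tip of the flat aluminium pointer on the stand's sliding collar, in the middle of its 4 mm thickness, 45 mm from the post's axis towards the heels (95 mm from the stand's origin). Its height, about 120 to 170 mm above the bench, is the focal height. The collar (26 dia, 18 high) is clamped stiffly; do not move it.
- heel_low: Lower boot heel, loose, on the stand's plate: brown D-shaped leather block 67 long (x) x 54 wide (y) x 28 high, flat parallel sides over the straight 40 mm (x -33.5 to +6.5), round end (radius 27) at +x. 0.15 kg. Origin: centre of underside, z up.
- heel_low_round (a point): Tip of the lower heel's round end (x +33.5, at its underside).
- heel_up: Upper boot heel, the same size and shape as the lower, loose on the bench to the robot's right. About 0.1 to 0.21 kg. Origin: centre of underside, x towards its round end, z up.
- heel_up_round (a point): Tip of the upper heel's round end (x +33.5, at its underside).
- sheet: Separator: stiff fibre-board sheet 84 (x) x 60 (y) x 5 mm thick, 0.05 kg, lying centred on a fixed light wooden block 55 (x) x 30 (y) x 30 high to the robot's right, its edges overhanging. Origin: centre of underside, z up.
- loupe: Reading loupe lying flat on the bench at the robot's left, 0.14 kg: black straight handle 105 long (x -60 to +45), 18 wide (y), 24 high, then a 12 mm wide neck and a round steel lens frame (68 dia, 16 high) centred at x +95. Origin: under the handle on its underside at the point of balance (within 3 mm), x towards the lens, z up.
- lens (a point): Centre of the loupe's lens: x +95, 8 mm above the loupe's underside.
- nail_tin: Bystander, loose, leave alone: round steel tin, 48 dia x 32 high.
- polish_jar: Bystander, loose, leave alone: amber glass jar with black lid, 72 dia x 60 high.
- tall_heel: Bystander, loose, leave alone: round waisted wooden heel, 52 dia x 62 high.
- hammer: Bystander, loose, leave alone: hammer lying down.
- dye_brush: Bystander, loose, leave alone: brush lying down, nearest the robot.
- glue_jar: Bystander, loose, leave alone: white bottle, 64 dia x 85 high.
- awl: Bystander, loose, leave alone: screwdriver-like awl lying down, near the robot.
Not all that is in view belongs to the job. Leave any blue look-alike of the loupe alone.

How it is judged:
On the way, in this order (a step that is already met when the one before it is completed fails the run):
1. separator lies squarely on the lower heel, let go (horizontal distance between sheet and heel_low below 0.012 m and z of sheet in the frame of heel_low between 0.024 and 0.032 m and angle between sheet's own z axis and vertical below 0.08 rad and angle between the x axis of sheet and the x axis of heel_low, either way round below 0.2 rad and contact force between sheet and the fingers below 0.1 N and linear speed of sheet below 0.03 m/s), for 0.2 s.
2. second heel stands on the separator, over the lower heel, let go (horizontal distance between each of sheet, heel_up and heel_low below 0.012 m and z of sheet in the frame of heel_low between 0.024 and 0.032 m and angle between each of sheet, heel_up's own z axis and vertical below 0.08 rad and angle between the x axis of sheet and the x axis of heel_low, either way round below 0.2 rad and z of heel_up in the frame of heel_low between 0.029 and 0.037 m and horizontal distance between heel_up_round and heel_low_round below 0.016 m and contact force between heel_up and the fingers below 0.1 N and linear speed of heel_up below 0.03 m/s), for 0.2 s.
At the end, for the whole second after the job is handed in: Separator flat on the lower heel (12 mm, 0.2 rad), second heel flat on it (12 mm; round tips within 16 mm), both let go; loupe held still, touching nothing else, level within 0.12 rad, lens within 15 mm sideways of the upper heel's centre and 10 mm of the pointer's height (horizontal distance between each of sheet, heel_up and heel_low below 0.012 m and z of sheet in the frame of heel_low between 0.024 and 0.032 m and angle between each of sheet, heel_up's own z axis and vertical below 0.08 rad and angle between the x axis of sheet and the x axis of heel_low, either way round below 0.2 rad and z of heel_up in the frame of heel_low between 0.029 and 0.037 m and horizontal distance between heel_up_round and heel_low_round below 0.016 m and contact force between each of sheet, heel_up and the fingers below 0.1 N and horizontal distance between lens and heel_up below 0.015 m and z of lens in the frame of focal_mark between -0.01 and 0.01 m and angle between loupe's own z axis and vertical below 0.12 rad and linear speed of loupe below 0.03 m/s and contact force between loupe and the fingers above 1 N and contact force between loupe and stand below 0.2 N and contact force between loupe and heel_up below 0.2 N and contact force between loupe and sheet below 0.2 N and contact force between loupe and heel_low below 0.2 N); the arm keeps its last pose, push and grip.
It fails at once if the focal pointer is shifted (distance of focal_mark from where it was at the start of the episode above 0.006 m).
It fails at once if the lower heel is pushed away (distance of heel_low from where it was at the start of the episode above 0.03 m).
It fails at once if a bystander is disturbed (distance of any of nail_tin, polish_jar, tall_heel, hammer, dye_brush, glue_jar, awl from where it was at the start of the episode above 0.03 m).
It also fails if it takes over 72 s, if anything falls off the work surface, if the arm or the gripper's body presses on something with over 40 N, if the wrist force passes 120 N, or if a joint passes its speed limit or range.

## Working session

There is one attempt and no reset: what is moved stays moved. The work goes in short steps, Python scripts to look and compute and a tool call to move; the robot and the scene stay as the last step left them, time stands still between calls to the robot, and variables do not carry over. Pictures are saved under pics/ and viewed, about 8 in all and at most 12, crops included, and the job is handed in when it is done.

Besides the shell and the picture viewer there is one more tool, called after "Request:" as name(argument=value, ...) on one line, values as JSON. carry_out: Moves the arm, as the interface text tells. Scaled input: -1 to 1 covers 0.5 m each way for a shift and 30 degrees each way for a turn. Its arguments: {"type":"object","properties":{"increments":{"type":"array"},"grip_force":{"type":"number"}},"required":["increments"]}

```bash
mkdir -p pics
python3 - <<'E'
from bench import bot
import cv2,numpy as np
s=bot.sense();print({k:np.round(v,3) for k,v in s.items()})
for n in["scene","top"]:
    d=bot.get_image(n);cv2.imwrite(f"pics/{n}0.png",cv2.resize(d["img"][:,:,::-1],(800,600),interpolation=cv2.INTER_CUBIC))
    np.savez(f"pics/{n}0.npz",**d);print(n,d["mtx"].round(2).tolist(),d["view"].round(4).tolist())
E
```

```text
{'time_s': np.float64(0.0), 'qpos': array([-1.252,  0.69 , -0.194,  1.566,  0.157,  0.903, -0.215]), 'qvel': array([-0.001, -0.   ,  0.   , -0.   ,  0.001, -0.001, -0.001]), 'effort': array([-1.0000e-03, -5.3960e+01, -1.2660e+00, -1.5854e+01,  9.0000e-03,
        9.0000e-03, -0.0000e+00]), 'eef_pos': array([0.175, 0.599, 0.303]), 'tool_rot': array([-1.477,  1.569, -1.762]), 'ft_force': array([-0.52 , -0.668,  0.594]), 'moment': array([-0.019, -0.016, -0.006]), 'finger_gap': np.float64(0.998)}
scene [[541.41, 0.0, 281.83], [0.0, 541.41, 213.04], [0.0, 0.0, 1.0]] [[0.3656, 0.9306, 0.0172, -0.2346], [0.607, -0.2244, -0.7624, -0.2146], [-0.7056, 0.2892, -0.6469, 1.9361], [0.0, 0.0, 0.0, 1.0]]
top [[529.16, 0.0, 284.14], [0.0, 529.16, 211.52], [0.0, 0.0, 1.0]] [[-0.001, -1.0, 0.0014, 0.06], [-0.9802, 0.0007, -0.1981, 0.5174], [0.1981, -0.0016, -0.9802, 1.7023], [0.0, 0.0, 0.0, 1.0]]
```

View pics/top0.png

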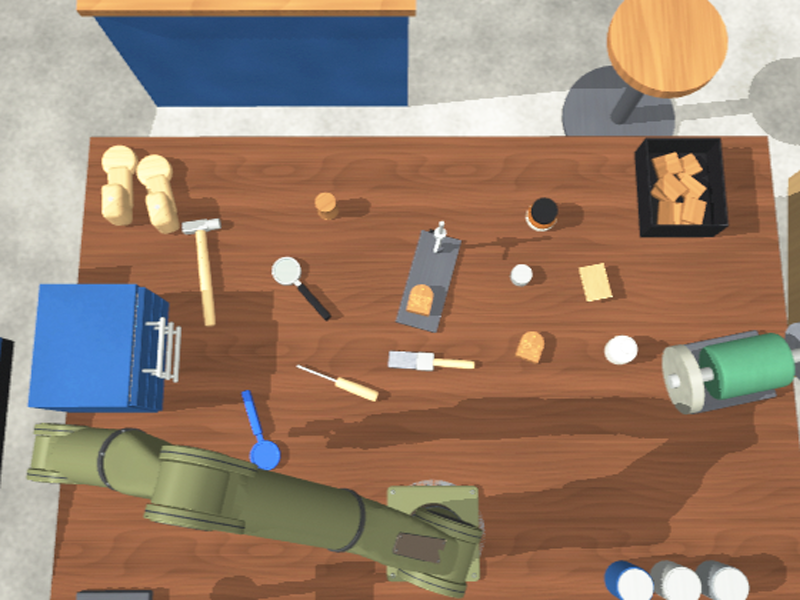

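View pics/scene0.png

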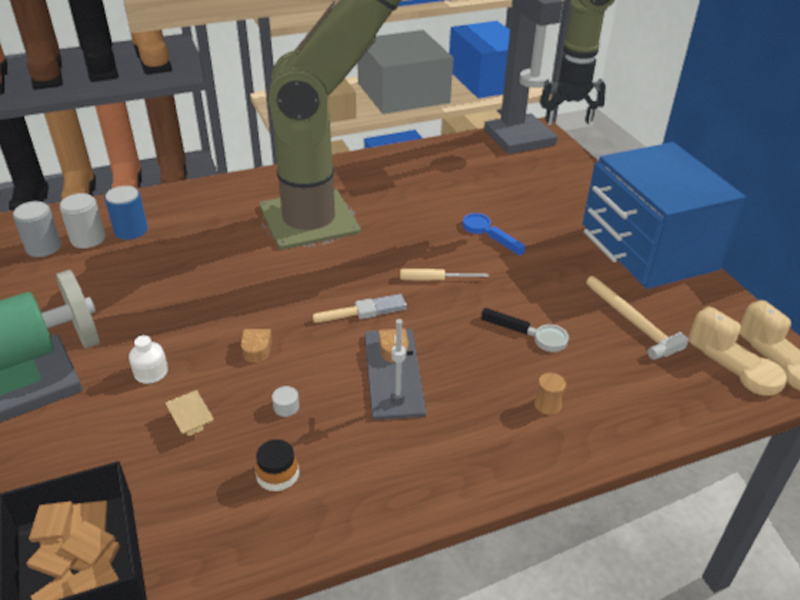

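The black-handled loupe with steel frame at top (287,271)–(328,318) fits the description; the blue one at (260,440) is the look-alike. The sheet is at (596,282), heel_up at (531,347), and the stand with heel_low at (421,298). Next, an enlarged crop to confirm these and take measurements.

```bash
cat > h.py <<'E'
import numpy as np,cv2
from bench import bot
from scipy.spatial.transform import Rotation as R
def ray(d,uv):
    K=d["mtx"];V=d["view"];uv=np.atleast_2d(np.array(uv,float))
    c=np.c_[(uv-K[:2,2])/[K[0,0],K[1,1]],np.ones(len(uv))]
    return -V[:3,:3].T@V[:3,3], c@V[:3,:3]
def rayf(d,uv):
    K=d["mtx"];V=d["view"];uv=np.atleast_2d(np.array(uv,float))
    p=(uv-K[:2,2])/[K[0,0],K[1,1]];t=np.linalg.norm(p,axis=1,keepdims=True)
    c=np.c_[p*np.sin(t)/np.maximum(t,1e-9),np.cos(t)]
    return -V[:3,:3].T@V[:3,3], c@V[:3,:3]
def onz(d,uv,z,f=ray):
    o,r=f(d,uv);return o+r*((z-o[2])/r[:,2])[:,None]
def proj(d,P,fish=False):
    V=d["view"];K=d["mtx"];c=np.atleast_2d(P)@V[:3,:3].T+V[:3,3]
    if fish:
        n=np.linalg.norm(c[:,:2],axis=1);t=np.arctan2(n,c[:,2]);p=c[:,:2]/np.maximum(n,1e-9)[:,None]*t[:,None]
    else:p=c[:,:2]/c[:,2:]
    return p*[K[0,0],K[1,1]]+K[:2,2]
E
python3 - <<'E'
import numpy as np,cv2
d=np.load("pics/top0.npz")["img"][:,:,::-1];s=np.load("pics/scene0.npz")["img"][:,:,::-1]
def crop(im,x0,y0,w,h,W,H):
    c=cv2.resize(im[y0:y0+h,x0:x0+w],(W,H),interpolation=cv2.INTER_CUBIC);k=W/w
    for x in range(x0,x0+w):
        if x%10==0:
            X=int((x-x0+.5)*k);cv2.line(c,(X,0),(X,4 if x%20 else 9),(0,255,255),1)
            if x%20==0:cv2.putText(c,str(x),(X,20),0,.35,(0,255,255))
    for y in range(y0,y0+h):
        if y%10==0:
            Y=int((y-y0+.5)*k);cv2.line(c,(0,Y),(4 if y%20 else 9,Y),(0,255,255),1)
            if y%20==0:cv2.putText(c,str(y),(10,Y),0,.35,(0,255,255))
    return c
# top: stand / loupe ; sheet / heel_up ; scene stand
a=np.hstack([crop(d,270,150,60,84,214,300),crop(d,185,175,55,55,300,300),crop(d,400,180,35,36,286,300)])
b=np.hstack([crop(d,355,225,40,40,300,300),crop(s,250,215,55,80,206,300),crop(s,330,210,75,76,294,300)])
cv2.imwrite("pics/m1.png",np.vstack([a[:,:800],b[:,:800]]))
E
```

```text
(no output)
```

View pics/m1.png

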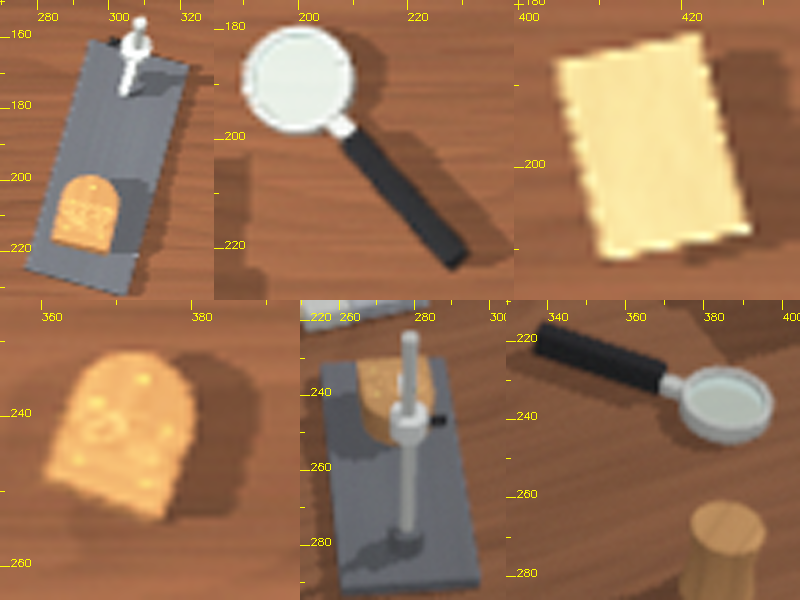

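The montage confirms them: the loupe has a black handle and steel frame (lens at top 199,189; handle end 228,220), the sheet's centre is at (417,198), and heel_up is at (371,243) with its round end up-right. heel_low is at (293,208), round end towards the post, and the pointer tip is at about (304,176). Now I'll fit the models.

```bash
cat > fit.py <<'E'
from h import *
from scipy.optimize import minimize
t=np.linspace(-np.pi/2,np.pi/2,25)
HEEL=np.r_[[[-.0335,-.027],[-.0335,.027]],np.c_[.0065+.027*np.cos(t),.027*np.sin(t)][::-1]]
RECT=lambda a,b,c,e:np.array([[a,c],[b,c],[b,e],[a,e]])
a=np.linspace(0,2*np.pi,40)
def world(o,x,y,w,z):
    c,s=np.cos(w),np.sin(w);return np.c_[o@np.array([[c,s],[-s,c]])+[x,y],np.full(len(o),z)]
def sil(d,parts,p,shape,S=8,fish=False):
    m=np.zeros((shape[0],shape[1]),np.uint8)
    M=np.zeros((shape[0]*4,shape[1]*4),np.uint8)
    for o,z0,z1 in parts:
        P=np.r_[world(o,*p,z0),world(o,*p,z1)]
        h=cv2.convexHull(proj(d,P,fish).astype(np.float32))[:,0]
        cv2.fillConvexPoly(M,np.round(((h+.5)*4-.5)*16).astype(np.int32),255,shift=4)
    return cv2.resize(M,(shape[1],shape[0]),interpolation=cv2.INTER_AREA)/255.
def fit(d,parts,mask,p0,fish=False):
    f=lambda q:np.abs(sil(d,parts,[q[0]/1e3,q[1]/1e3,q[2]/50],mask.shape,fish=fish)-mask).sum()
    q0=np.array([p0[0]*1e3,p0[1]*1e3,p0[2]*50])
    for step in(10,4,1.5):
        r=minimize(f,q0,method="Nelder-Mead",options=dict(initial_simplex=q0+np.r_[np.zeros((1,3)),np.eye(3)*step],xatol=.05,fatol=.05));q0=r.x
    return np.array([q0[0]/1e3,q0[1]/1e3,q0[2]/50]),r.fun,mask.sum()
E
python3 - <<'E'
from fit import *
d=dict(np.load("pics/top0.npz"));im=d["img"].astype(int);r,g,b=im[...,0],im[...,1],im[...,2]
def box(m,x0,y0,x1,y1,z):
    k=np.zeros(m.shape);k[y0:y1,x0:x1]=m[y0:y1,x0:x1]
    n,l,st,_=cv2.connectedComponentsWithStats(k.astype(np.uint8));j=1+np.argmax(st[1:,4]);return (l==j).astype(float)
for q in[(371,243),(371,255),(382,245),(293,208),(305,208),(290,220),(417,198),(199,189),(220,212),(300,190),(350,245)]:print(q,im[q[1],q[0]],end=' ')
print()
heelm=(g>105)&(r>150)
p0=lambda u,v,z,w:[*onz(d,(u,v),z)[0][:2],w]
sheet=[(RECT(-.042,.042,-.03,.03),.030,.035)]
print("sheet",fit(d,sheet,box((r>200)&(g>150),395,175,440,220,0),p0(417,198,.033,.2)))
hu=[(HEEL,0,.028)];hl=[(HEEL,.012,.040)]
print("heel_up",fit(d,hu,box(heelm,350,225,395,262,0),p0(371,243,.02,-.35)))
print("heel_low",fit(d,hl,box(heelm,278,192,310,225,0),p0(293,208,.03,-.26)))
print("stand",fit(d,[(RECT(-.06,.175,-.05,.05),0,.012)],box((abs(r-b)<45)&(r<150),270,155,328,236,0)+0*r,p0(293,208,.0,-.26)))
lp=[(RECT(-.06,.045,-.009,.009),0,.024),(RECT(.045,.064,-.006,.006),0,.016),(np.c_[.095+.034*np.cos(a),.034*np.sin(a)],0,.016)]
hand=lp[:1];m=box((r<75)&(abs(r-b)<25),205,190,240,230,0)
c=onz(d,(199,189),.012)[0];e=onz(d,(228.5,221),.012)[0];w=np.arctan2(*(c-e)[1::-1])
pl=[*(c[:2]-.095*np.array([np.cos(w),np.sin(w)])),w];print("loupe by eye",pl,np.linalg.norm(c-e),.155)
L=box((g>120)&(b>110),185,172,213,206,0);M2=np.maximum(L,m)
print("loupe",fit(d,lp,M2,pl),"lens c",L.sum())
s=dict(np.load("pics/scene0.npz"));np.set_printoptions(precision=4,suppress=True)
E
```

```text
(371, 243) [247 188 114] (371, 255) [146  93  66] (382, 245) [122  81  56] (293, 208) [251 201 123] (305, 208) [100 102 107] (290, 220) [125 127 134] (417, 198) [250 229 160] (199, 189) [235 241 232] (220, 212) [51 52 55] (300, 190) [126 132 139] (350, 245) [165 106  75] 
sheet (array([ 0.57093609, -0.38561404,  0.20260229]), np.float64(22.607843137254903), np.float64(447.0))
heel_up (array([ 0.42290606, -0.23118797, -0.3612801 ]), np.float64(196.8862745098039), np.float64(535.0))
heel_low (array([ 0.53181265,  0.0261206 , -0.23600216]), np.float64(20.827450980392157), np.float64(337.0))
stand (array([ 0.52475173,  0.02112788, -0.27292776]), np.float64(447.4274509803921), np.float64(1616.0))
loupe by eye [np.float64(0.5346167772258522), np.float64(0.2860341490678156), np.float64(0.7469260307279015)] 0.15171594881591083 0.155
loupe (array([0.53390908, 0.28442721, 0.72944226]), np.float64(52.662745098039224), np.float64(501.0)) lens c 354.0
```

Run:
```python
from fit import *
d=dict(np.load("pics/top0.npz"));im=d["img"].astype(int);r,g,b=im[...,0],im[...,1],im[...,2]
def box(m,x0,y0,x1,y1):
    k=np.zeros(m.shape);k[y0:y1,x0:x1]=m[y0:y1,x0:x1]
    n,l,st,_=cv2.connectedComponentsWithStats(k.astype(np.uint8));j=1+np.argmax(st[1:,4]);return (l==j).astype(float)
m=box(g>125,350,225,395,262)
print("heel_up",fit(d,[(HEEL,0,.028)],m,[.423,-.231,-.36]))
m=box(((abs(r-b)<30)|((g>105)&(r>150)))*1>0,270,158,325,236)
cv2.imwrite("pics/mask.png",m*255)
st,f,n=fit(d,[(RECT(-.06,.175,-.05,.05),0,.012)],m,[.525,.021,-.26]);print("stand",st,f,n)
# focal height: tip pixel in top at stand x=.095
c,s=np.cos(st[2]),np.sin(st[2])
for z in(.12,.13,.14,.15,.16,.17):
    P=np.array([[st[0]+c*X,st[1]+s*X,z] for X in(.095,.14)]);sd=np.load("pics/scene0.npz")
    print(z,proj(d,P).round(1).tolist(),proj(sd,P).round(1).tolist())
print(proj(d,[[st[0]+c*.14,st[1]+s*.14,.212]]),proj(sd,[[st[0]+c*.14,st[1]+s*.14,.212]]))
```

```text
heel_up (array([ 0.42252345, -0.23172278, -0.34486245]), np.float64(22.278431372549022), np.float64(322.0))
stand [ 0.5258714   0.0216368  -0.27486488] 594.1647058823529 2521.0
0.12 [[303.9, 177.0], [307.5, 164.1]] [[277.7, 239.5], [279.4, 251.5]]
0.13 [[304.0, 176.2], [307.7, 163.2]] [[277.8, 236.7], [279.4, 248.7]]
0.14 [[304.1, 175.3], [307.8, 162.3]] [[277.8, 233.9], [279.5, 245.8]]
0.15 [[304.2, 174.5], [308.0, 161.4]] [[277.9, 231.0], [279.6, 243.0]]
0.16 [[304.4, 173.7], [308.1, 160.5]] [[277.9, 228.2], [279.6, 240.1]]
0.17 [[304.5, 172.8], [308.3, 159.5]] [[278.0, 225.3], [279.7, 237.2]]
[[308.88042476 155.49646998]] [[279.9160327  224.61569676]][ WARN:0@2.003] global loadsave.cpp:1063 imwrite_ Unsupported depth image for selected encoder is fallbacked to CV_8U.
```

```bash
cat >> h.py <<'E'
def Rt(w,sg=1):
    x=np.array([0,0,-1.]);y=sg*np.array([-np.sin(w),np.cos(w),0]);return np.c_[x,y,np.cross(x,y)]
def cur():
    s=bot.sense();return s["eef_pos"],R.from_euler("xyz",s["tool_rot"]).as_matrix(),s
def inc(p,w,sg=1,lim=True):
    P,Q,s=cur();T=Rt(w,sg)
    sh=Q.T@(np.array(p)-P)/.5;rv=R.from_matrix(Q.T@T).as_rotvec()*180/np.pi/30
    print("t",round(float(s["time_s"]),2),"q",s["qpos"].round(2),"shift",sh.round(4).tolist(),"turn",rv.round(4).tolist(),"dist",np.linalg.norm(np.array(p)-P).round(3))
E
python3 - <<'E'
from h import *
P,Q,s=cur();print(Q.round(3))
for sg in(1,-1):inc([.571,-.386,.25],.203,sg)
sd=np.load("pics/scene0.npz")
for f in(.054,.060,.073):
    for sg in(1,-1):print(f,((proj(sd,[P+Q@np.array([f,sg*.05,0])])+.5)*1.4286).round(1))
E
```

```text
[[-0.     0.281  0.96 ]
 [-0.002  0.96  -0.281]
 [-1.    -0.002  0.   ]]
t 0.1 q [-1.25  0.69 -0.19  1.57  0.16  0.9  -0.22] shift [0.1093, -1.669, 1.3127] turn [-0.9315, -0.0006, 0.0032] dist 1.063
t 0.1 q [-1.25  0.69 -0.19  1.57  0.16  0.9  -0.22] shift [0.1093, -1.669, 1.3127] turn [5.0685, 0.0043, 0.0008] dist 1.063
0.054 [[590.  121.2]]
0.054 [[548.5 122.2]]
0.06 [[589.6 123.5]]
0.06 [[548.2 124.5]]
0.073 [[588.6 128.5]]
0.073 [[547.4 129.5]]
```

Request:
carry_out(increments=[[[0, -0.806, 0.809], [-0.93, 0, 0], 0], [[0, -0.806, 0.809], [-0.93, 0, 0], 0], [[0, -0.806, 0.809], [-0.93, 0, 0], 0], [[0, -0.806, 0.809], [-0.93, 0, 0], 0], [[0, -0.806, 0.809], [-0.93, 0, 0], 0], [[0, -0.806, 0.809], [-0.93, 0, 0], 0], [[0, -0.806, 0.809], [-0.93, 0, 0], 0], [[0, -0.806, 0.809], [-0.93, 0, 0], 0], [[0, -0.806, 0.809], [-0.93, 0, 0], 0], [[0, -0.806, 0.809], [-0.93, 0, 0], 0], [[0, -0.806, 0.809], [-0.93, 0, 0], 0], [[0, -0.806, 0.809], [-0.93, 0, 0], 0]])

```text
time_s: 1.3
eef_pos: [0.4521, 0.094, 0.3034]
tool_rot: [-1.887, 1.568, -1.693]
ft_force: [1.1, -0.3, -0.2]
finger_gap: 1.001
```

Run:
```python
from h import *
P,Q,s=cur();print(P.round(4),Q.round(3).tolist());inc([.571,-.386,.24],.203)
```

```text
[0.4521 0.094  0.3034] [[-0.0, -0.193, 0.981], [-0.003, 0.981, 0.193], [-1.0, -0.003, -0.001]]
t 1.3 q [-0.04  0.5  -0.4   2.03  0.32  0.67  1.12] shift [0.1294, -0.9876, 0.0478] turn [-0.0162, -0.0017, 0.005] dist 0.499
```

Request:
carry_out(increments=[[[0, -0.988, 0.048], [-0.016, 0, 0], 0], [[0, -0.988, 0.048], [-0.016, 0, 0], 0], [[0, -0.988, 0.048], [-0.016, 0, 0], 0], [[0, -0.988, 0.048], [-0.016, 0, 0], 0], [[0, -0.988, 0.048], [-0.016, 0, 0], 0], [[0, -0.988, 0.048], [-0.016, 0, 0], 0], [[0, -0.988, 0.048], [-0.016, 0, 0], 0], [[0.129, -0.988, 0.048], [-0.016, 0, 0], 0], [[0.129, -0.988, 0.048], [-0.016, 0, 0], 0], [[0.129, -0.988, 0.048], [-0.016, 0, 0], 0], [[0.129, -0.988, 0.048], [-0.016, 0, 0], 0], [[0.129, -0.988, 0.048], [-0.016, 0, 0], 0]])

```text
time_s: 2.5
eef_pos: [0.572, -0.3815, 0.2372]
tool_rot: [2.622, 1.568, 2.829]
ft_force: [-0.7, 0.6, 0.1]
finger_gap: 0.997
```

Run:
```python
from fit import *
np.set_printoptions(suppress=True,precision=3)
P,Q,s=cur();d=bot.get_image("wrist");np.savez("pics/w1.npz",**d);print(d["mtx"].tolist(),(-d["view"][:3,:3].T@d["view"][:3,3]-P)@Q)
im=np.ascontiguousarray(d["img"][:,:,::-1])
for z,c in((.035,(0,0,255)),(.03,(255,0,0))):
    q=proj(d,world(RECT(-.042,.042,-.03,.03),.571,-.386,.203,z),True);print(q.round(0).tolist())
    cv2.polylines(im,[np.round(q).astype(int)],True,c,1)
cv2.imwrite("pics/w1.png",cv2.resize(im,(800,600)));inc([.571,-.386,.08],.203)
```

```text
[[325.19226210127806, 0.0, 283.13387594352247], [0.0, 325.19226210127806, 208.64419423879926], [0.0, 0.0, 1.0]] [-0.071  0.    -0.08 ]
[[242.0, 150.0], [245.0, 242.0], [311.0, 242.0], [313.0, 150.0]]
[[243.0, 150.0], [246.0, 240.0], [310.0, 240.0], [313.0, 150.0]]
t 2.55 q [ 0.72  0.87 -0.41  1.41  0.39  0.94  1.99] shift [0.3171, -0.0134, -0.0066] turn [0.0136, -0.0011, -0.004] dist 0.159
```

View pics/w1.png

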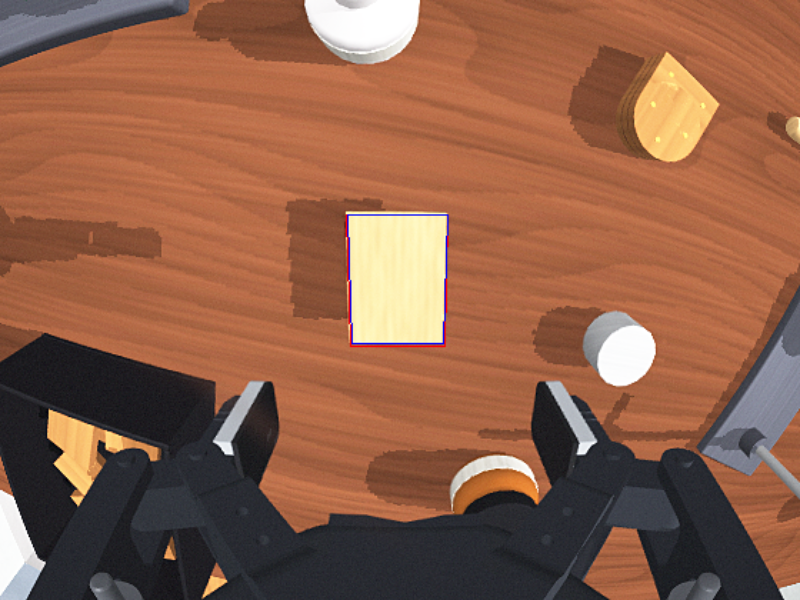

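The wrist view shows the sheet at (397,280), with the fitted outline within 1 px. Nothing is under the fingers; the tin at (620,348) is well clear. Descending to grip.

Request:
carry_out(increments=[[[0.09, -0.013, -0.007], [0.014, 0, 0], 0], [[0.18, -0.013, -0.007], [0.014, 0, 0], 0], [[0.26, -0.013, -0.007], [0.014, 0, 0], 0], [[0.317, -0.013, -0.007], [0.014, 0, 0], 0], [[0.317, -0.013, -0.007], [0.014, 0, 0], 0], [[0.317, -0.013, -0.007], [0.014, 0, 0], 1], [[0.317, -0.013, -0.007], [0.014, 0, 0], 1], [[0.317, -0.013, -0.007], [0.014, 0, 0], 1], [[0.317, -0.013, -0.007], [0.014, 0, 0], 1], [[0.317, -0.013, -0.007], [0.014, 0, 0], 1], [[0.317, -0.013, -0.007], [0.014, 0, 0], 1], [[0.317, -0.013, -0.007], [0.014, 0, 0], 1]], grip_force=25)

```text
time_s: 3.75
eef_pos: [0.5731, -0.3867, 0.0839]
tool_rot: [-0.435, 1.566, -0.231]
ft_force: [-1.0, 2.2, 7.9]
finger_gap: 0.693
```

Run:
```python
from fit import *
P,Q,s=cur();print(P,Q.round(3).tolist());inc([.571,-.386,.22],.203)
d=np.load("pics/w1.npz");im=d["img"].astype(int);m=((im[...,0]>200)&(im[...,1]>150)&(im[...,2]>100)).astype(np.uint8)
k=np.zeros_like(m);k[140:250,225:330]=m[140:250,225:330]
print(fit(dict(d),[(RECT(-.042,.042,-.03,.03),.03,.035)],k.astype(float),[.571,-.386,.203],True))
```

```text
[ 0.57311226 -0.38665641  0.08393028] [[0.005, -0.202, 0.979], [-0.001, 0.979, 0.202], [-1.0, -0.002, 0.004]]
t 3.75 q [ 0.7   1.07 -0.34  1.46  0.48  0.69  1.92] shift [-0.2722, 0.0016, -0.0027] turn [0.0009, 0.0082, 0.0038] dist 0.136
(array([ 0.56957379, -0.38717602,  0.19957485]), np.float64(81.41176470588236), np.float64(6354.0))
```

Request:
carry_out(increments=[[[-0.06, 0, 0], [0, 0, 0], 1], [[-0.14, 0, 0], [0, 0, 0], 1], [[-0.24, 0, 0], [0, 0.008, 0.004], 1], [[-0.34, 0.05, 0.01], [0.05, 0.008, 0.004], 1], [[-0.42, 0.13, 0.04], [0.15, 0.008, 0.004], 1], [[-0.492, 0.22, 0.06], [0.25, 0.008, 0.004], 1], [[-0.492, 0.31, 0.09], [0.35, 0.008, 0.004], 1], [[-0.492, 0.4, 0.12], [0.45, 0.008, 0.004], 1], [[-0.492, 0.49, 0.14], [0.55, 0.008, 0.004], 1], [[-0.492, 0.58, 0.17], [0.65, 0.008, 0.004], 1], [[-0.492, 0.67, 0.2], [0.75, 0.008, 0.004], 1], [[-0.492, 0.755, 0.221], [0.839, 0.008, 0.004], 1]])

```text
time_s: 4.95
eef_pos: [0.6035, 0.0075, 0.3283]
tool_rot: [2.345, 1.568, 2.107]
ft_force: [1.1, -0.5, 0.8]
finger_gap: 0.695
```

Request:
carry_out(increments=[[[0, 0, 0], [0, 0, 0], 1], [[0, 0, 0], [0, 0, 0], 1]])

```text
time_s: 5.15
eef_pos: [0.6032, 0.0072, 0.328]
tool_rot: [2.643, 1.567, 2.411]
ft_force: [0.3, -1.4, -1.9]
finger_gap: 0.693
```

Run:
```python
from fit import *
P,Q,s=cur();print(P,s["finger_gap"]);d=bot.get_image("wrist");np.savez("pics/w2.npz",**d)
im=np.ascontiguousarray(d["img"][:,:,::-1])
for z in(.040,.012):
    q=proj(d,world(HEEL,.5318,.0261,-.236,z),True);cv2.polylines(im,[np.round(q).astype(int)],True,(255,0,0),1)
cv2.imwrite("pics/w2.png",cv2.resize(im,(800,600)))
```

```text
[0.60317965 0.0071781  0.32795372] 0.6932367487223501
```

View pics/w2.png

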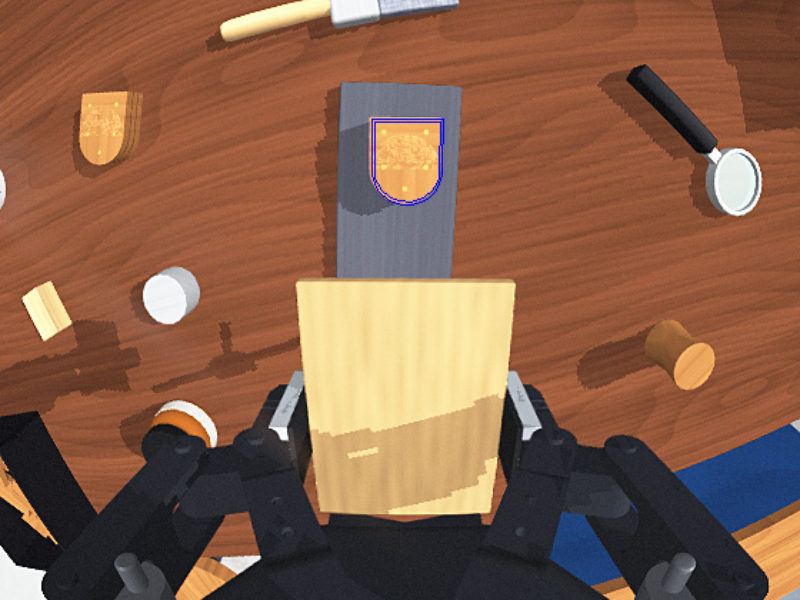

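The sheet is held level and square, with corners at (297,280), (515,280), (322,512) and (490,512). The heel_low outline matches at (407,160). Refining all of these poses from this picture.

Run:
```python
from fit import *
from scipy.optimize import least_squares
np.set_printoptions(suppress=True,precision=4)
d=dict(np.load("pics/w2.npz"));P,Q,s=cur();im=d["img"].astype(int);r,g,b=im[...,0],im[...,1],im[...,2]
def box(m,x0,y0,x1,y1):
    k=np.zeros(m.shape);k[y0:y1,x0:x1]=m[y0:y1,x0:x1]
    n,l,st,_=cv2.connectedComponentsWithStats(k.astype(np.uint8));j=1+np.argmax(st[1:,4]);return (l==j).astype(float)
m=box(((r-b)>45)&(r>110),240,70,325,155)
print("low",fit(d,[(HEEL,.012,.04)],m,[.5318,.0261,-.236],True))
m=box((r-b>20)&(g>115),45,55,105,125);print("up",fit(d,[(HEEL,0,.028)],m,[.4225,-.2317,-.345],True))
m=box((g>125)&(b>115),485,98,540,155)
lp=[(RECT(.047,.064,-.006,.006),0,.016),(RECT(-.06,.045,-.009,.009),0,.024),(np.c_[.095+.034*np.cos(a),.034*np.sin(a)],0,.016)]
m=np.maximum(m,box((r<60),435,40,510,112));print("loupe",fit(d,lp,m,[.5339,.2844,.73],True))
# sheet top corners (near = robot side)
uv=np.array([[297,281],[514,281],[490,512],[322,512]])/1.4286-.5
o=np.array([[-.042,-.03],[-.042,.03],[.042,.03],[.042,-.03]])
f=lambda p:(proj(d,world(o,*p[:3],p[3]),True)-uv).ravel()
q=least_squares(f,[P[0],P[1],-.236,P[2]-.047]);print(q.x,q.fun.round(1))
t=(np.r_[q.x[:2],q.x[3]]-P)@Q;print("sheet top in tool",t,"yaw tool",np.arctan2(*Q[1::-1,2]))
```

```text
low (array([ 0.5299,  0.0246, -0.2371]), np.float64(57.66274509803921), np.float64(2802.0))
up (array([ 0.4147, -0.244 , -0.3498]), np.float64(484.6627450980392), np.float64(1471.0))
loupe (array([0.5336, 0.2843, 0.7335]), np.float64(663.8274509803921), np.float64(2402.0))
[ 0.5992  0.0081 -0.2314  0.2783] [-0.4  0.5  0.5  0.2  0.4 -0.6 -0.6 -0.3]
sheet top in tool [ 0.0494  0.0023 -0.0045] yaw tool -0.23560606314341326
```

Run:
```python
from h import *
inc([.534,.0226,.15],-.237)
```

```text
t 5.2 q [ 0.09  0.64 -0.3   1.6   0.22  0.94  1.05] shift [0.3558, 0.0023, -0.1417] turn [0.0027, -0.0061, -0.0005] dist 0.192
```

Request:
carry_out(increments=[[[0, 0.002, -0.07], [0, 0, 0], 1], [[0.02, 0.002, -0.142], [0, -0.006, 0], 1], [[0.1, 0.002, -0.142], [0, -0.006, 0], 1], [[0.18, 0.002, -0.142], [0, -0.006, 0], 1], [[0.26, 0.002, -0.142], [0, -0.006, 0], 1], [[0.33, 0.002, -0.142], [0, -0.006, 0], 1], [[0.356, 0.002, -0.142], [0, -0.006, 0], 1], [[0.356, 0.002, -0.142], [0, -0.006, 0], 1], [[0.356, 0.002, -0.142], [0, -0.006, 0], 1]])

```text
time_s: 6.1
eef_pos: [0.5347, 0.0225, 0.1504]
tool_rot: [1.127, 1.569, 0.89]
ft_force: [0.2, -0.9, -0.0]
finger_gap: 0.696
```

Run:
```python
from h import *
print(cur()[0]);inc([.534,.0226,.0955],-.237)
```

```text
[0.53466007 0.02245819 0.15040925]
t 6.1 q [-0.02  0.82 -0.18  1.96  0.35  0.4   0.87] shift [0.1098, -0.0002, -0.0014] turn [-0.001, 0.0014, -0.0029] dist 0.055
```

Request:
carry_out(increments=[[[0.04, 0, -0.001], [0, 0, 0], 1], [[0.075, 0, -0.001], [0, 0, 0], 1], [[0.1, 0, -0.001], [0, 0, 0], 1], [[0.11, 0, -0.001], [0, 0, 0], 1], [[0.11, 0, -0.001], [0, 0, 0], 1], [[0.11, 0, -0.001], [0, 0, 0], 1]])

```text
time_s: 6.7
eef_pos: [0.5337, 0.0234, 0.095]
tool_rot: [1.677, 1.569, 1.441]
ft_force: [-0.1, -0.2, -0.6]
finger_gap: 0.691
```

Request:
carry_out(increments=[[[0.002, 0, 0], [0, 0, 0], 1], [[0.002, 0, 0], [0, 0, 0], 0.2], [[0.002, 0, 0], [0, 0, 0], 0], [[0.002, 0, 0], [0, 0, 0], 0], [[0.002, 0, 0], [0, 0, 0], 0], [[-0.04, 0, 0], [0, 0, 0], 0], [[-0.12, 0, 0], [0, 0, 0], 0], [[-0.2, 0, 0], [0, 0, 0], 0], [[-0.25, 0, -0.05], [0, 0, 0], 0], [[-0.3, 0, 0], [0, 0, 0], 0], [[-0.3, 0, 0], [0, 0, 0], 0], [[-0.3, 0, 0], [0, 0, 0], 0]])

```text
time_s: 7.9
eef_pos: [0.5339, 0.023, 0.2446]
tool_rot: [1.41, 1.569, 1.173]
ft_force: [0.5, 0.1, 0.3]
finger_gap: 1.001
```

Run:
```python
from fit import *
np.set_printoptions(suppress=True,precision=4)
P,Q,s=cur();print(P)
d=bot.get_image("wrist");np.savez("pics/w3.npz",**d)
im=d["img"].astype(int);r,g,b=im[...,0],im[...,1],im[...,2]
q=proj(d,world(HEEL,.5305,.025,-.237,.05),True).mean(0).astype(int);print(q)
w=((r>190)&(g>160)&(b>90)).astype(np.uint8);k=np.zeros_like(w);k[q[1]-90:q[1]+90,q[0]-70:q[0]+70]=w[q[1]-90:q[1]+90,q[0]-70:q[0]+70]
n,l,st,_=cv2.connectedComponentsWithStats(k);j=1+np.argmax(st[1:,4]);print(st[j])
print("sheet",fit(d,[(RECT(-.042,.042,-.03,.03),.04,.045)],(l==j).astype(float),[.5305,.025,-.237],True))
im=d["img"][:,:,::-1].copy();cv2.polylines(im,[np.round(proj(d,world(RECT(-.042,.042,-.03,.03),.5305,.025,-.237,.045),True)).astype(int)],True,(255,0,0),1)
cv2.imwrite("pics/w3.png",cv2.resize(im,(800,600)))
inc([.4225,-.2317,.25],-.345)
```

```text
[0.5339 0.023  0.2446]
[284 218]
[ 248  147   72   93 6463]
sheet (array([ 0.5299,  0.0244, -0.2396]), np.float64(107.11372549019609), np.float64(6463.0))
t 7.95 q [ 0.04  0.66 -0.27  1.9   0.29  0.62  0.92] shift [-0.0127, -0.5472, -0.0956] turn [0.2072, -0.0038, -0.0016] dist 0.278
```

View pics/w3.png

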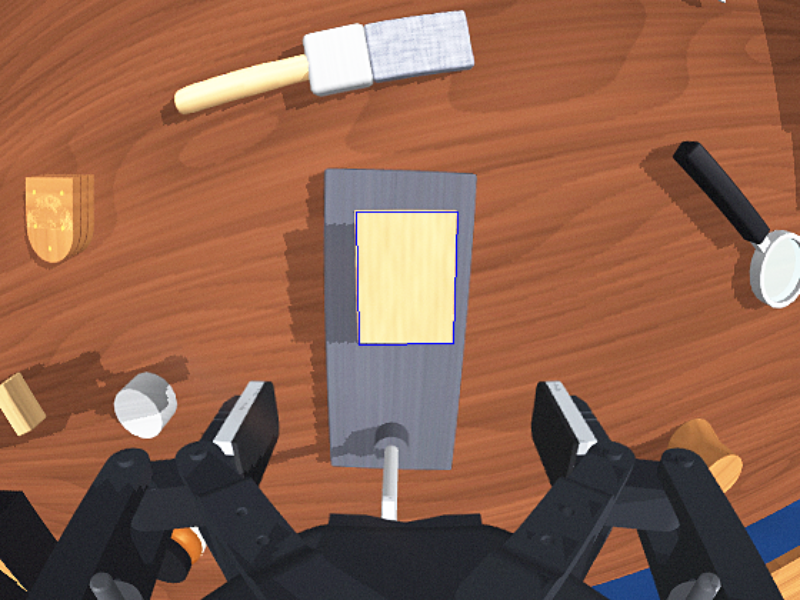

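The sheet (407,278) sits on the outline, within 1 mm and 0.01 rad of heel_low. Now heel_up.

Request:
carry_out(increments=[[[-0.01, -0.1, -0.02], [0.1, 0, 0], 0], [[-0.01, -0.2, -0.04], [0.207, 0, 0], 0], [[-0.01, -0.3, -0.06], [0.207, 0, 0], 0], [[-0.01, -0.4, -0.08], [0.207, 0, 0], 0], [[-0.01, -0.5, -0.1], [0.207, -0.004, 0], 0], [[-0.01, -0.548, -0.105], [0.207, -0.004, 0], 0], [[-0.01, -0.548, -0.105], [0.207, -0.004, 0], 0], [[-0.01, -0.548, -0.105], [0.207, -0.004, 0], 0]])

```text
time_s: 8.75
eef_pos: [0.4175, -0.2309, 0.2481]
tool_rot: [2.208, 1.569, 1.862]
ft_force: [0.2, 0.7, -0.3]
finger_gap: 1.001
```

Run:
```python
from fit import *
np.set_printoptions(suppress=True,precision=4)
P,Q,s=cur();print(P)
d=bot.get_image("wrist");np.savez("pics/w4.npz",**d)
im=d["img"].astype(int);r,g,b=im[...,0],im[...,1],im[...,2]
q=proj(d,world(HEEL,.4225,-.2317,-.345,.014),True).mean(0).astype(int);print(q,im[q[1],q[0]],im[q[1],q[0]-60],im[q[1]-15,q[0]+20])
w=((g>120)&(r>160)).astype(np.uint8);k=np.zeros_like(w);k[q[1]-60:q[1]+60,q[0]-50:q[0]+50]=w[q[1]-60:q[1]+60,q[0]-50:q[0]+50]
n,l,st,_=cv2.connectedComponentsWithStats(k);j=1+np.argmax(st[1:,4]);print(st[j])
mm=(l==j).astype(np.uint8);mm=cv2.morphologyEx(mm,cv2.MORPH_CLOSE,np.ones((7,7)))
p,*e=fit(d,[(HEEL,.0,.028)],mm.astype(float),[.4225,-.2317,-.345],True);print("up",p,e)
im=d["img"][:,:,::-1].copy()
for z in(0,.028):cv2.polylines(im,[np.round(proj(d,world(HEEL,*p,z),True)).astype(int)],True,(255,0,0),1)
cv2.imwrite("pics/w4.png",cv2.resize(im,(800,600)))
c=p[:2]-.005*np.array([np.cos(p[2]),np.sin(p[2])]);inc([*c,.074],p[2])
```

```text
[ 0.4175 -0.2309  0.2481]
[284 213] [250 196 115] [174  99  70] [254 222 131]
[ 254  158   60   74 3945]
up [ 0.4209 -0.2324 -0.3588] [np.float64(56.568627450980394), np.float64(3983.0)]
t 8.8 q [ 0.6   0.6  -0.3   2.05  0.33  0.53  1.29] shift [0.3485, -0.0036, -0.003] turn [0.0292, -0.0016, -0.0043] dist 0.174
```

View pics/w4.png

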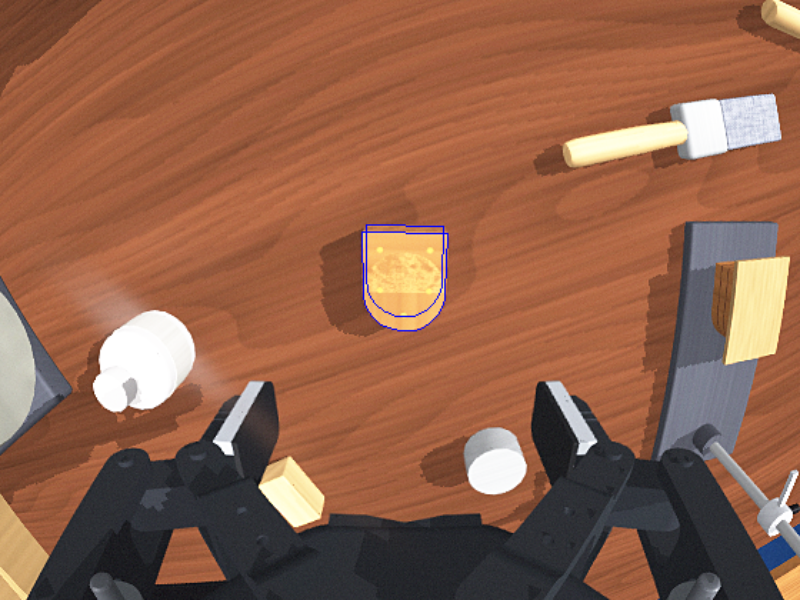

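heel_up is at (405,278), and the fitted outline matches with its round end away from the robot. Descending to grip.

Request:
carry_out(increments=[[[0.09, -0.004, -0.003], [0.025, 0, 0], 0], [[0.18, -0.004, -0.003], [0.025, 0, 0], 0], [[0.26, -0.004, -0.003], [0.025, -0.002, -0.004], 0], [[0.32, -0.004, -0.003], [0.025, -0.002, -0.004], 0], [[0.348, -0.004, -0.003], [0.025, -0.002, -0.004], 0], [[0.348, -0.004, -0.003], [0.025, -0.002, -0.004], 0], [[0.348, -0.004, -0.003], [0.025, -0.002, -0.004], 1], [[0.348, -0.004, -0.003], [0.025, -0.002, -0.004], 1], [[0.348, -0.004, -0.003], [0.025, -0.002, -0.004], 1], [[0.348, -0.004, -0.003], [0.025, -0.002, -0.004], 1], [[0.348, -0.004, -0.003], [0.025, -0.002, -0.004], 1], [[0.348, -0.004, -0.003], [0.025, -0.002, -0.004], 1]], grip_force=40)

```text
time_s: 10.0
eef_pos: [0.4169, -0.232, 0.0761]
tool_rot: [-0.075, 1.567, -0.433]
ft_force: [-0.8, 2.4, 7.2]
finger_gap: 0.627
```

Run:
```python
from fit import *
P,Q,s=cur();print(P,s["ft_force"]);h=np.array([.4209,-.2324,0]);print("heel in tool",((h-P)@Q).round(4),"toolyaw",np.arctan2(*Q[1::-1,2]),"tilt",Q[:,0].round(4))
inc([.43,-.2,.25],-.3)
```

```text
[ 0.41689216 -0.23195626  0.07611003] [-0.80166517  2.35660148  7.23705914]
heel in tool [0.0761 0.001  0.0036] toolyaw -0.3571784287765729 tilt [ 0.0034 -0.0016 -1.    ]
t 10.0 q [ 0.43  0.93 -0.04  2.15  0.48  0.07  1.15] shift [-0.3478, 0.0689, 0.0035] turn [-0.1092, 0.0071, 0.0007] dist 0.177
```

Request:
carry_out(increments=[[[-0.06, 0, 0], [0, 0, 0], 1], [[-0.14, 0, 0], [0, 0.007, 0], 1], [[-0.24, 0, 0], [0, 0.007, 0], 1], [[-0.33, 0.04, 0], [0, 0.007, 0], 1], [[-0.368, 0.12, 0.01], [-0.1, 0.007, 0], 1], [[-0.368, 0.21, 0.01], [-0.227, 0.007, 0], 1], [[-0.368, 0.3, 0.015], [-0.227, 0.007, 0], 1], [[-0.368, 0.39, 0.02], [-0.227, 0.007, 0], 1], [[-0.368, 0.48, 0.025], [-0.227, 0.007, 0], 1], [[-0.368, 0.54, 0.025], [-0.227, 0.007, 0], 1], [[-0.368, 0.559, 0.025], [-0.227, 0.007, 0], 1], [[-0.368, 0.559, 0.025], [-0.227, 0.007, 0], 1]])

```text
time_s: 11.2
eef_pos: [0.5255, 0.027, 0.2589]
tool_rot: [-2.985, 1.569, 3.063]
ft_force: [-0.0, -0.3, -2.4]
finger_gap: 0.622
```

Run:
```python
from fit import *
np.set_printoptions(suppress=True,precision=4)
P,Q,s=cur();print(P,s["ft_force"],s["finger_gap"])
d=bot.get_image("wrist");np.savez("pics/w5.npz",**d)
im=d["img"][:,:,::-1].copy();w=np.arctan2(*Q[1::-1,2])
for z in(0.076,.048):
    c=P+Q@np.array([z,0,.0036]);cv2.polylines(im,[np.round(proj(d,world(HEEL,c[0],c[1],w,c[2]),True)).astype(int)],True,(255,0,0),1)
cv2.polylines(im,[np.round(proj(d,world(HEEL,.53,.0245,-.238,.04),True)).astype(int)],True,(0,255,0),1)
cv2.imwrite("pics/w5.png",cv2.resize(im,(800,600)))
inc([.5265,.0254,.14],-.238)
```

```text
[0.5255 0.027  0.2589] [-0.0145 -0.2674 -2.4325] 0.6219188154482094
t 11.25 q [ 0.06  0.64 -0.31  1.91  0.31  0.65  0.89] shift [0.2374, 0.0024, 0.0033] turn [-0.0013, -0.0052, 0.0044] dist 0.119
```

View pics/w5.png

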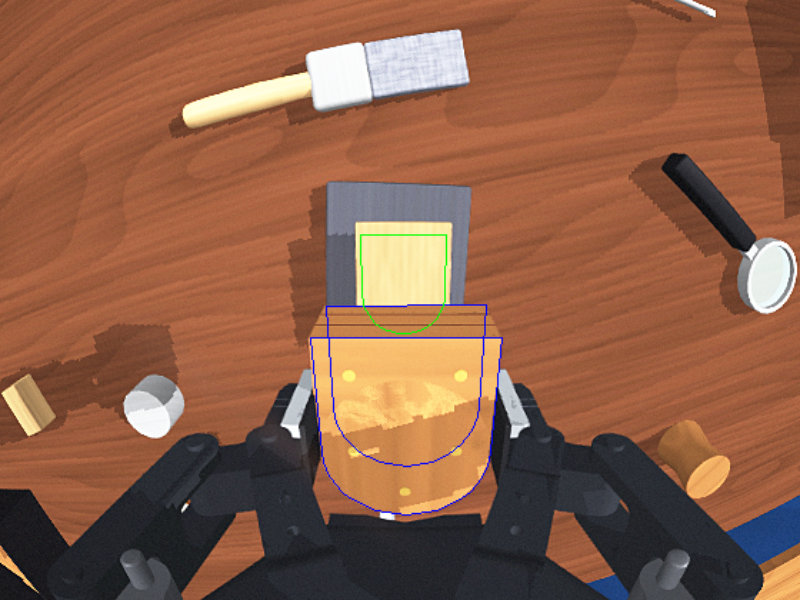

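The held heel matches its predicted outline (top edge (311–502, 338), round end at (405,513)). Lowering onto the sheet.

Request:
carry_out(increments=[[[0.08, 0.001, 0.003], [0, 0, 0], 1], [[0.16, 0.001, 0.003], [0, -0.005, 0.004], 1], [[0.22, 0.001, 0.003], [0, -0.005, 0.004], 1], [[0.25, 0.001, 0.003], [0, -0.005, 0.004], 1], [[0.264, 0.001, 0.003], [0, -0.005, 0.004], 1], [[0.27, 0.001, 0.003], [0, -0.005, 0.004], 1], [[0.272, 0.001, 0.003], [0, -0.005, 0.004], 1], [[0.272, 0.001, 0.003], [0, -0.005, 0.004], 1]])

```text
time_s: 12.05
eef_pos: [0.5273, 0.0252, 0.1235]
tool_rot: [0.675, 1.568, 0.435]
ft_force: [-0.1, 0.1, -1.1]
finger_gap: 0.623
```

Run:
```python
from h import *
print(cur()[0],cur()[2]["ft_force"]);inc([.5265,.0254,.121],-.238)
```

```text
[0.52727366 0.02519729 0.1235136 ] [-0.11274815  0.087898   -1.07571292]
t 12.05 q [-0.03  0.86 -0.18  1.99  0.42  0.33  0.78] shift [0.005, 0.0, -0.0016] turn [-0.0028, 0.0036, -0.0028] dist 0.003
```

Request:
carry_out(increments=[[[0.003, 0, -0.001], [0, 0.003, -0.003], 1], [[0.005, 0, -0.001], [0, 0.003, -0.003], 1], [[0.005, 0, -0.001], [0, 0.003, -0.003], 1]])

```text
time_s: 12.35
eef_pos: [0.5267, 0.0258, 0.1211]
tool_rot: [-0.905, 1.571, -1.144]
ft_force: [-0.8, 0.1, 4.9]
finger_gap: 0.621
```

Request:
carry_out(increments=[[[0, 0, 0], [0, 0, 0], 0.3], [[0, 0, 0], [0, 0, 0], 0], [[0, 0, 0], [0, 0, 0], 0], [[0, 0, 0], [0, 0, 0], 0], [[-0.04, 0, 0], [0, 0, 0], 0], [[-0.11, 0, 0], [0, 0, 0], 0], [[-0.2, 0, 0], [0, 0, 0], 0], [[-0.28, 0, 0], [0, 0, 0], 0], [[-0.36, 0, 0], [0, 0, 0], 0], [[-0.36, 0, 0], [0, 0, 0], 0], [[-0.36, 0, 0], [0, 0, 0], 0]])

```text
time_s: 13.45
eef_pos: [0.5267, 0.0257, 0.3008]
tool_rot: [-0.083, 1.57, -0.322]
ft_force: [0.3, -0.4, -0.1]
finger_gap: 1.001
```

Run:
```python
from fit import *
np.set_printoptions(suppress=True,precision=4)
P,Q,s=cur();print(P)
d=bot.get_image("wrist");np.savez("pics/w6.npz",**d)
im=d["img"][:,:,::-1].copy()
for z in(.045,.073):cv2.polylines(im,[np.round(proj(d,world(HEEL,.53,.0245,-.238,z),True)).astype(int)],True,(255,0,0),1)
cv2.imwrite("pics/w6.png",cv2.resize(im,(800,600)))
inc([.534,.2845,.25],.732)
```

```text
[0.5267 0.0257 0.3008]
t 13.5 q [ 0.08  0.58 -0.35  1.86  0.28  0.75  0.91] shift [0.099, 0.5072, -0.1069] turn [-1.8544, -0.0046, 0.0] dist 0.264
```

View pics/w6.png

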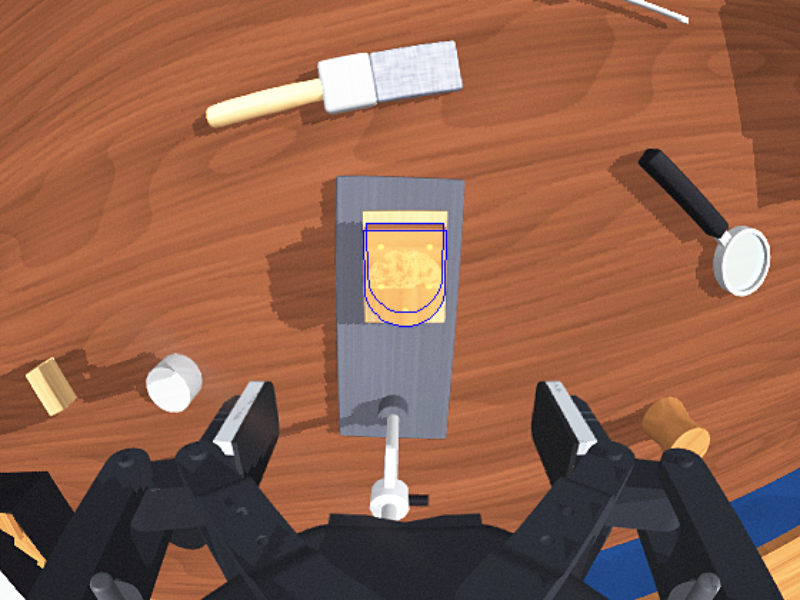

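The stack is right: heel_up (405,275) matches the outline centred on the sheet. Next, the loupe with the black handle.

Request:
carry_out(increments=[[[0, 0.09, -0.02], [-0.2, 0, 0], 0], [[0, 0.18, -0.04], [-0.45, 0, 0], 0], [[0, 0.27, -0.06], [-0.7, 0, 0], 0], [[0, 0.36, -0.08], [-0.95, 0, 0], 0], [[0, 0.45, -0.1], [-0.95, 0, 0], 0], [[0, 0.507, -0.107], [-0.95, 0, 0], 0], [[0, 0.507, -0.107], [-0.95, 0, 0], 0]])

```text
time_s: 14.2
eef_pos: [0.5324, 0.2905, 0.2982]
tool_rot: [2.262, 1.565, 2.529]
ft_force: [-0.9, 1.0, -0.9]
finger_gap: 1.0
```

Request:
carry_out(increments=[[[0.02, 0, 0], [-0.25, 0, 0], 0], [[0.05, 0, 0], [-0.5, 0, 0], 0], [[0.09, 0, 0], [-0.75, 0, 0], 0], [[0.1, 0, 0], [-0.904, 0, 0], 0], [[0.1, 0, 0], [-0.904, 0, 0], 0], [[0.1, 0, 0], [-0.904, 0, 0], 0], [[0.1, 0, 0], [-0.904, 0, 0], 0]])

```text
time_s: 14.9
eef_pos: [0.5346, 0.2844, 0.2502]
tool_rot: [2.754, 1.57, -2.799]
ft_force: [0.5, 0.1, -0.0]
finger_gap: 1.002
```

Run:
```python
from fit import *
np.set_printoptions(suppress=True,precision=4)
P,Q,s=cur();print(P)
d=bot.get_image("wrist");np.savez("pics/w7.npz",**d)
im=d["img"].astype(int);r,g,b=im[...,0],im[...,1],im[...,2]
hand=[(RECT(-.06,.045,-.009,.009),0,.024)]
p0=[.5337,.2844,.732]
roi=cv2.dilate((sil(d,hand,p0,r.shape,fish=True)>0).astype(np.uint8),np.ones((25,25)))
k=((r<70)&(b<75)&(roi>0)).astype(np.uint8);n,l,st,_=cv2.connectedComponentsWithStats(k);j=1+np.argmax(st[1:,4]);print(st[j])
p,*e=fit(d,hand,(l==j).astype(float),p0,True);print("loupe",p,e)
im=d["img"][:,:,::-1].copy()
for z in(0,.024):cv2.polylines(im,[np.round(proj(d,world(hand[0][0],*p,z),True)).astype(int)],True,(0,0,255),1)
cv2.polylines(im,[np.round(proj(d,world(np.c_[.095+.034*np.cos(a),.034*np.sin(a)],*p,.016),True)).astype(int)],True,(0,0,255),1)
cv2.imwrite("pics/w7.png",cv2.resize(im,(800,600)))
inc([p[0],p[1],.078],p[2])
```

```text
[0.5346 0.2844 0.2502]
[ 273  125   19  108 1991]
loupe [0.5329 0.282  0.7211] [np.float64(115.62745098039215), np.float64(1991.0)]
t 14.95 q [-0.25  0.78 -0.56  1.67  0.52  0.85  1.26] shift [0.3449, -0.0017, -0.0061] turn [0.0186, -0.0008, -0.0006] dist 0.172
```

View pics/w7.png

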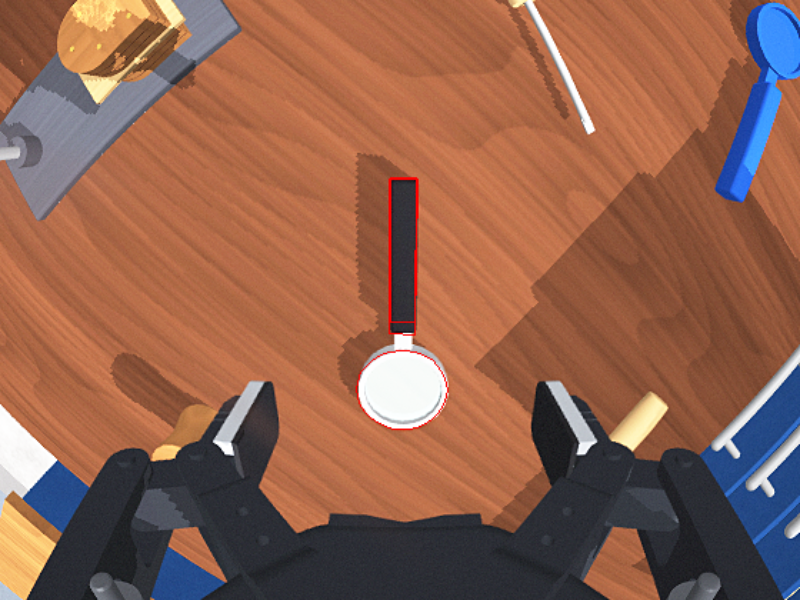

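The black loupe lies along the tool axis, handle at (403,255) and lens at (403,388), matching the fit. Descending to grip at its balance point.

Request:
carry_out(increments=[[[0.09, -0.002, -0.005], [0.01, 0, 0], 0], [[0.18, -0.002, -0.005], [0.01, 0, 0], 0], [[0.26, -0.002, -0.005], [0.01, 0, 0], 0], [[0.32, -0.002, -0.005], [0.01, 0, 0], 0], [[0.344, -0.002, -0.005], [0.01, 0, 0], 0], [[0.344, -0.002, -0.005], [0.01, 0, 0], 0], [[0.344, -0.002, -0.005], [0.01, 0, 0], 1], [[0.344, -0.002, -0.005], [0.01, 0, 0], 1], [[0.344, -0.002, -0.005], [0.01, 0, 0], 1], [[0.344, -0.002, -0.005], [0.01, 0, 0], 1], [[0.344, -0.002, -0.005], [0.01, 0, 0], 1], [[0.344, -0.002, -0.005], [0.01, 0, 0], 1]], grip_force=60)

```text
time_s: 16.15
eef_pos: [0.5336, 0.2825, 0.0791]
tool_rot: [0.538, 1.57, 1.265]
ft_force: [-0.3, -0.8, 6.1]
finger_gap: 0.195
```

Request:
carry_out(increments=[[[0, 0, 0], [0, 0, 0], 1], [[0, 0, 0], [0, 0, 0], 1], [[0, 0, 0], [0, 0, 0], 1]])

```text
time_s: 16.45
eef_pos: [0.5335, 0.2825, 0.0791]
tool_rot: [0.656, 1.57, 1.382]
ft_force: [-0.7, -1.4, 4.9]
finger_gap: 0.197
```

Run:
```python
from fit import *
np.set_printoptions(suppress=True,precision=4)
P,Q,s=cur();print(P,s["ft_force"],s["finger_gap"],"tilt",Q[:,0],"yaw",np.arctan2(*Q[1::-1,2]))
for p in([.5329,.282,.7211],[.5336,.2843,.7335]):
    c,q=np.cos(p[2]),np.sin(p[2]);print("origin in tool",(np.array([p[0],p[1],0])-P)@Q,"lens",(np.array([p[0]+.095*c,p[1]+.095*q,.008])-P)@Q)
# focal height: stand pose from heel_low/plate fit in w3 and tip seen in w4
d=dict(np.load("pics/w3.npz"));im=d["img"].astype(int);r,b=im[...,0],im[...,2]
roi=cv2.dilate((sil(d,[(RECT(-.06,.175,-.05,.05),0,.012)],[.53,.0245,-.24],r.shape,fish=True)>0).astype(np.uint8),np.ones((15,15)))
k=(((r-b<20)|((r>190)&(im[...,1]>160)))&(roi>0)).astype(np.uint8);k=cv2.morphologyEx(k,cv2.MORPH_OPEN,np.ones((9,9)))
x,y,w,h=0,0,0,0
cs,_=cv2.findContours(k,0,2);ct=max(cs,key=cv2.contourArea);m=np.zeros(k.shape);cv2.fillPoly(m,[ct],1)
st,*e=fit(d,[(RECT(-.06,.175,-.05,.05),0,.012)],m,[.53,.0245,-.24],True);print("stand",st,e)
c,q=np.cos(st[2]),np.sin(st[2])
w4=dict(np.load("pics/w4.npz"));w6=dict(np.load("pics/w6.npz"));sd=dict(np.load("pics/scene0.npz"));td=dict(np.load("pics/top0.npz"))
for z in(.12,.13,.14,.15,.16):
    T=[[st[0]+X*c,st[1]+X*q,z] for X in(.095,.14)]
    print(z,"w4",proj(w4,T,True).round(1).tolist(),"sc",proj(sd,T).round(1).tolist(),"top",proj(td,T).round(1).tolist())
i4=cv2.resize(w4["img"][320:380,510:560,::-1],(500,600),interpolation=cv2.INTER_CUBIC)
is_=cv2.resize(sd["img"][215:275,262:292,::-1],(300,600),interpolation=cv2.INTER_CUBIC)
for I in(i4,is_):
    for v in range(0,600,100):cv2.line(I,(0,v),(8,v),(0,255,255),1)
    for v in range(0,I.shape[1],100):cv2.line(I,(v,0),(v,8),(0,255,255),1)
cv2.imwrite("pics/foc.png",np.hstack([i4,is_]))
```

```text
[0.5335 0.2825 0.0791] [-0.7139 -1.3536  4.8512] 0.19691263086091879 tilt [ 0.0001  0.0003 -1.    ] yaw 0.7265919268384973
origin in tool [ 0.0791  0.     -0.0008] lens [ 0.0711 -0.0005  0.0942]
origin in tool [0.0791 0.0013 0.0012] lens [0.0711 0.0019 0.0962]
stand [ 0.5242  0.0202 -0.2698] [np.float64(442.6627450980392), np.float64(20305.0)]
0.12 w4 [[548.4, 321.6], [535.7, 352.9]] sc [[277.2, 239.2], [278.9, 251.2]] top [[304.2, 177.4], [307.8, 164.5]]
0.13 w4 [[553.7, 326.8], [540.3, 358.3]] sc [[277.2, 236.4], [279.0, 248.4]] top [[304.3, 176.6], [307.9, 163.6]]
0.14 w4 [[559.0, 332.1], [544.9, 363.8]] sc [[277.3, 233.6], [279.0, 245.5]] top [[304.4, 175.8], [308.0, 162.7]]
0.15 w4 [[564.4, 337.6], [549.5, 369.4]] sc [[277.3, 230.8], [279.1, 242.7]] top [[304.5, 175.0], [308.2, 161.8]]
0.16 w4 [[569.9, 343.3], [554.3, 375.2]] sc [[277.4, 227.9], [279.1, 239.8]] top [[304.7, 174.1], [308.3, 160.9]]
```

View pics/foc.png

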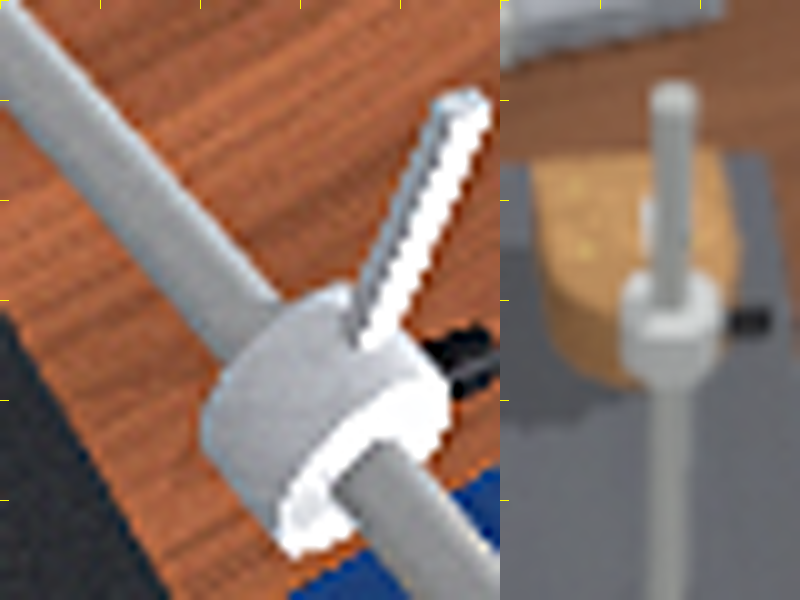

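In the enlarged crop (left, view w4) the pointer tip is at pixel (555.8,330.2). Its collar is centred at (278.7,247) in the scene view (right). Both give a focal height of about 0.135 m. Lifting the loupe and carrying it over.

Request:
carry_out(increments=[[[-0.04, 0, 0], [0, 0, 0], 1], [[-0.11, 0, 0], [0, 0, 0], 1], [[-0.19, 0, 0], [0, 0, 0], 1], [[-0.27, -0.02, -0.03], [0, 0, 0], 1], [[-0.342, -0.06, -0.08], [0, 0, 0], 1], [[-0.342, -0.1, -0.14], [0, 0, 0], 1], [[-0.342, -0.145, -0.205], [0, 0, 0], 1], [[-0.342, -0.19, -0.27], [0, 0, 0], 1], [[-0.342, -0.235, -0.335], [0, 0, 0], 1], [[-0.342, -0.28, -0.4], [0, 0, 0], 1], [[-0.342, -0.325, -0.46], [0, 0, 0], 1], [[-0.342, -0.36, -0.51], [0, 0, 0], 1]])

```text
time_s: 17.65
eef_pos: [0.4613, -0.0241, 0.2492]
tool_rot: [3.005, 1.568, -2.553]
ft_force: [0.7, 0.5, -1.3]
finger_gap: 0.196
```

Run:
```python
from h import *
print(cur()[0],cur()[2]["finger_gap"]);inc([.4593,-.0388,.206],.7266)
```

```text
[ 0.46133625 -0.02412511  0.24918749] 0.1961807624002741
t 17.65 q [ 0.33  0.63 -0.59  2.09  0.61  0.61  1.6 ] shift [0.0864, -0.0193, -0.0223] turn [-0.0025, -0.0048, -0.0007] dist 0.046
```

Request:
carry_out(increments=[[[0, -0.022, -0.03], [0, 0, 0], 1], [[0.03, -0.022, -0.03], [0, -0.004, 0], 1], [[0.06, -0.022, -0.03], [0, -0.004, 0], 1], [[0.086, -0.022, -0.03], [0, -0.004, 0], 1], [[0.086, -0.022, -0.03], [0, -0.004, 0], 1], [[0.086, -0.022, -0.03], [0, -0.004, 0], 1]])

```text
time_s: 18.25
eef_pos: [0.4583, -0.0397, 0.2064]
tool_rot: [0.845, 1.57, 1.572]
ft_force: [-0.3, -0.2, -1.3]
finger_gap: 0.195
```

Run:
```python
from fit import *
np.set_printoptions(suppress=True,precision=4)
P,Q,s=cur();print(P,s["ft_force"],s["finger_gap"],Q[:,0]);inc([.4593,-.0388,.206],.7266)
L=P+Q@np.array([.0711,.0007,.0952]);print("lens est",L)
w=np.arctan2(*Q[1::-1,2]);ims=[]
for n in("scene","top"):
    d=bot.get_image(n);np.savez(f"pics/{n}9.npz",**d);im=d["img"][:,:,::-1].copy()
    o=L[:2]-.095*np.array([np.cos(w),np.sin(w)])
    K=4;c=proj(d,[L])[0].astype(int)-[50,75]
    im=cv2.resize(im[c[1]:c[1]+150,c[0]:c[0]+100],(400,600),interpolation=cv2.INTER_CUBIC)
    for z in(-.008,.008):cv2.polylines(im,[np.round((proj(d,world(np.c_[.095+.034*np.cos(a),.034*np.sin(a)],*o,w,L[2]+z))+.5-c)*K).astype(int)],True,(0,0,255),1)
    cv2.polylines(im,[np.round((proj(d,world(HEEL,.53,.025,-.238,.073))+.5-c)*K).astype(int)],True,(0,255,0),1)
    ims.append(im)
cv2.imwrite("pics/end.png",np.hstack(ims))
```

```text
[ 0.4583 -0.0397  0.2064] [-0.2651 -0.2304 -1.3445] 0.19533429859426205 [-0.      0.0012 -1.    ]
t 18.25 q [ 0.3   0.69 -0.5   2.13  0.72  0.49  1.54] shift [0.0009, 0.0001, 0.0027] turn [0.0008, 0.0015, -0.0017] dist 0.001
lens est [0.529  0.0242 0.1354]
```

View pics/end.png

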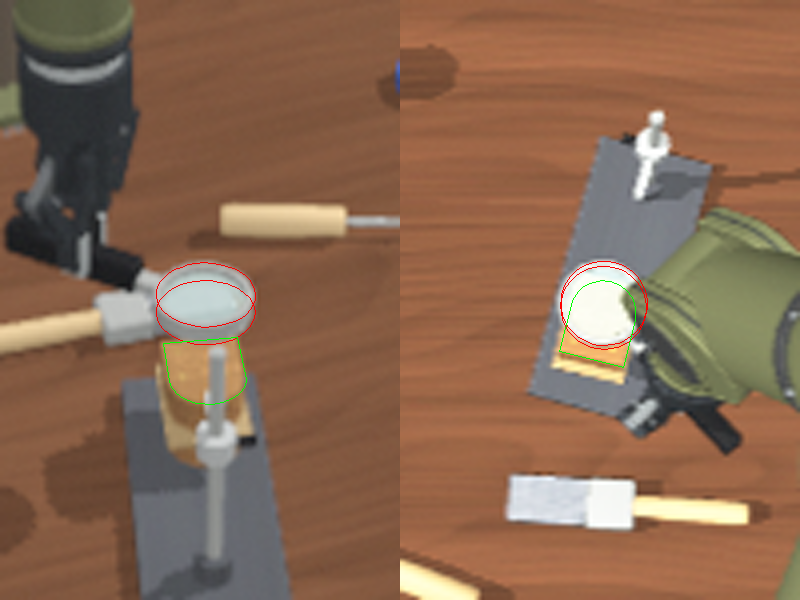

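The lens sits on its predicted ring in both views (scene (205,302), top (603,305)). The stack below is intact and the pointer is untouched. Letting it settle, then handing in.

Request:
carry_out(increments=[[[0, 0, 0.001], [0, 0, 0], 1], [[0, 0, 0.002], [0, 0, 0], 1], [[0, 0, 0.002], [0, 0, 0], 1], [[0, 0, 0.002], [0, 0, 0], 1], [[0, 0, 0.002], [0, 0, 0], 1]])

```text
time_s: 18.85
eef_pos: [0.4591, -0.0392, 0.2063]
tool_rot: [0.504, 1.569, 1.231]
ft_force: [-0.3, 0.2, -1.7]
finger_gap: 0.197
```

```bash
python3 -c "
from h import *
P,Q,s=cur();print(P,Q@np.array([.0711,.0007,.0952])+P,s['finger_gap'],s['qvel'].round(3));print(bot.job_done())"
```

```text
[ 0.45912773 -0.03917805  0.20632524] [0.52984212 0.02468692 0.13533593] 0.19679104801460032 [ 0.     0.002  0.003 -0.001  0.001  0.    -0.001]
the job is handed in; nothing more can be done
None
```

I laid the separator on the lower heel and set the second heel on it, round end the same way. I then picked up the black-handled loupe and was holding it over the upper heel when I handed the job in at about 19 s of the 72 s allowed. No verdict was reported.

| Check | Result |
|---|---|
| Separator on lower heel | within about 1 mm and 0.003 rad of the heel (picture fit) |
| Upper heel | matched its target outline by eye; its position (0.530, 0.025) comes from where the gripper released it |
| Lens centre | (0.530, 0.025, 0.135) m, under 1 mm from the upper heel's centre (from the tool pose) |
| Pointer height | about 0.135 m, from two views that agreed |
| Tool tilt | about 0.001 rad when checked just before the final settling move |
| Grip at hand-in | opening steady at 0.197, arm practically still |

- **Final pictures:** the scene and top views showed the lens on its predicted ring, with the stack intact and the pointer clear.
- **Disagreements:** the picture fits of the stand plate were poor and put its origin 5–7 mm from the lower heel. I used the stand fit only for the pointer height and placed everything relative to the lower heel. One early fit of the second heel was also poor; I replaced it with a close-up before gripping.
- **Not measured:** I did not re-measure the bystanders, but nothing in the path came near them.

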